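# Load test specimens into the feed rack in order

## Robot

A 7-joint arm with a two-finger parallel gripper is mounted at the origin on the work surface. World frame = base frame: x ahead of the robot, y to its left, z up, the work surface at z = 0. Lengths are in m, angles in degrees, forces in N, time in s.
With the tool pointing down it reaches from about 0.425 to 0.875 m from the base axis. Payload 4.7 kg.
Tool frame: the origin (TCP) lies at the very end of the fingers, on their centre line; the grasp point (between the pads) lies 19 mm behind it; z points along the fingers, y is the line along which they close (so a half turn about z gives the same grasp; the last joint's range is limited). The gripper opens to 87 mm and grips with 3 to 60 N. Pads are 19 mm wide; open, the fingers measure 117 mm over their backs; the gripper's body (75 mm by 190 mm) begins 51 mm behind the grasp point.
Start: joints at [-71.156, 18.392, -4.016, 83.108, 1.295, 78.541, -3.26], TCP at [0.201, 0.618, 0.223] pointing down, gripper open.
Joint ranges: [-163.93, 163.93], [-17.29, 119.83], [-79.2, 71.16], [3.27, 140.29], [-89.18, 269.18], [5.43, 117.66], [-154.24, 154.24]. Speed limits (degrees/s): [147.25, 147.25, 180, 180, 180, 180, 180].

## Interface

Orientations are given as [roll, pitch, yaw] about the fixed x, y, z axes, in that order (R = Rz(yaw) Ry(pitch) Rx(roll)).
In Python, from cell import get_obs, eyes, env gives the robot as it stands.
- The arm moves only by the tool servo_tool, never from a script. Its argument "series" is a list that holds one entry, the list of rows, each a list of 7 numbers: the shift along the tool's x, y, z in units of 300 mm (1.0 is 300 mm), then the turn, a rotation vector about the tool's x, y, z in units of pi rad (1.0 is pi rad), then the opening, from 0 (shut) to 1 (fully open). In form: [[[tx, ty, tz, wx, wy, wz, gripper], ...]]. A call has 1 to 12 rows; each row is the pose to reach, as a shift and turn from the pose commanded when the call began, along the tool's axes at that moment, turning the shorter way round; what a row does not reach only later rows make up. A row lasts 1/12 s, in which the tool goes at most 41.7 mm and 7.16 degrees, less where a joint would pass 70% of its speed; a pose out of reach is approached as far as the arm can. A call with a number of a shift or a turn outside -1 to 1 is refused whole. A call with a gripper value outside its range is refused whole. The fingers move at their own pace and stop on an object; "grip_force" is the grip in N (left out, the last holds). Time passes only in rows, so rows that repeat a pose let the fingers close. It gives the time, the measured TCP pose, the force, the opening and the grip force at its end, in the units of the state.
- get_obs(): the state, without advancing time (a new reading comes with each control period).
- eyes.read_camera(name): name is "side" or "top" or "wrist"; returns a dict with "frame" (400x640x3 uint8, red, green, blue), "depth" (400x640 float32, m along the optical axis (not along the pixel's ray), 0 where there is no reading), "fx", "fy", "cx", "cy" (pixels), "origin" and "rotation" of the camera in the world; the wrist camera has in their place "mount" (4x4, takes a point from camera to tool coordinates, whose origin is the TCP and whose axes are the flange's). Camera axes: x right, y down, z forward; pixel columns grow to the right and rows downward; lengths in m; the calibration is good to about 2 mm. The wrist camera is an equidistant fisheye: a pixel r from the principal point sees the ray r / f radians off the axis. A picture is of the moment at which its call begins: read the wrist's pose just before it.
- env.sign_off(): hands the job in; it is judged then, once.
The state is a dict: "time_s": time; "qpos": joint angles; "joint_velocities": joint speeds; "effort": joint torques, N m; "tool_pos": TCP position; "tool_rot": TCP orientation; "force": force on the tool from outside, world axes, zero at the start; "wrist_torque": the same for the moment, N m; "grip_width": finger opening in m; "grasp_force": force on a finger pad.
Only numpy, scipy, OpenCV 4.12 (cv2) and the standard library are available. Lean on these libraries where they do the work, as an engineer would, in place of code of your own. Each camera call takes 0.05 s, during which the arm holds its last target. There are 200 camera calls.

## Task

Move the four metal test specimens from the carrying rack (the one with the hoop handle) into the empty feed rack (the one with the upright stop post at one end), one to a pocket, keeping their order: the specimen nearest the hoop handle goes into the pocket next to the stop post, the second from the handle into the second pocket from the post, and so on. Keep them upright and leave each one standing on its foot on the floor of its pocket.

Things in the scene. Friction and masses are not known exactly. Their poses are not given: they have to be found in the camera images.
- spec_plain: bare aluminium test specimen, a plain upright cylinder 36 mm in diameter and 60 mm tall. Origin: centre of its foot, z up along its axis. Loose, 0.13 to 0.22 kg
- spec_waisted: bare aluminium test specimen, round and waisted like an hourglass: 36 mm in diameter at foot and head, 22 mm at the waist, 72 mm tall, the full-width head being its top 18 mm. Origin: centre of its foot, z up. Loose, 0.11 to 0.19 kg
- spec_square: bare aluminium test specimen, an upright square bar 32 x 32 mm and 54 mm tall, turned up to 0.3 rad to its tray. Origin: centre of its foot, z up, x and y square to its sides. Loose, 0.12 to 0.2 kg
- spec_stepped: bare aluminium test specimen, round and stepped: foot 40 mm in diameter and 24 mm high, then a neck 22 mm in diameter up to 66 mm. Origin: centre of its foot, z up. Loose, 0.1 to 0.17 kg
- tray_A: black square tray fixed on the carrying rack: 70 mm outside, 13 mm high, walls and floor 4 mm; one of four alike in a row, 70 mm apart. Origin: centre of its underside, 12 mm above the table; y runs along the row towards the hoop handle (60 mm high, always at the left end seen from the robot, 60 mm from the last tray). Their order along the row varies. At the start it holds spec_plain
- tray_B: black square tray fixed on the carrying rack: 70 mm outside, 13 mm high, walls and floor 4 mm; one of four alike in a row, 70 mm apart. Origin: centre of its underside, 12 mm above the table; y runs along the row towards the hoop handle (60 mm high, always at the left end seen from the robot, 60 mm from the last tray). Their order along the row varies. At the start it holds spec_waisted
- tray_C: black square tray fixed on the carrying rack: 70 mm outside, 13 mm high, walls and floor 4 mm; one of four alike in a row, 70 mm apart. Origin: centre of its underside, 12 mm above the table; y runs along the row towards the hoop handle (60 mm high, always at the left end seen from the robot, 60 mm from the last tray). Their order along the row varies. At the start it holds spec_square
- tray_D: black square tray fixed on the carrying rack: 70 mm outside, 13 mm high, walls and floor 4 mm; one of four alike in a row, 70 mm apart. Origin: centre of its underside, 12 mm above the table; y runs along the row towards the hoop handle (60 mm high, always at the left end seen from the robot, 60 mm from the last tray). Their order along the row varies. At the start it holds spec_stepped
- feed_rack: empty feed rack, fixed: steel plate 82 x 360 x 12 mm with four grey square pockets in a row along its y axis, pocket centres at y = -105, -35, +35 and +105 mm; each pocket is 62 x 62 mm inside, its walls 4 mm thick, its floor 16 mm and its rim 25 mm above the table. Origin: centre of its underside, on the table. Stop post at one end, low 12 mm block at the other
- stop_post: steel stop post with a black rubber cap, fixed on the plate of the feed rack at y = +162 or -162 mm of the rack's frame (which end differs at every start); 22 mm across the cap, its top 77 mm above the table. Origin: centre of its foot. The centre of the nearest pocket is 57 mm away, the next 127, 197 and 267 mm
There are look-alikes about, which are no part of the job. Leave any yellow look-alike of the spec_square alone.

How it is judged (in metres and radians):
At the end, for the whole second after the job is handed in: Each specimen stands upright (within 0.1 rad), released and at rest, on the floor of its own feed-rack pocket, within 16 mm of its centre across and 18 mm along the row, foot within 5 mm of floor height; first, second, third, fourth from the hoop handle = first to fourth from the stop post (((y of each of tray_B, tray_C, tray_D in the frame of tray_A below 0.035 m and horizontal distance between spec_plain and stop_post between 0.039 and 0.075 m) or (y of each of tray_B, tray_C, tray_D in the frame of tray_A below 0.105 m and y of any of tray_B, tray_C, tray_D in the frame of tray_A above 0.035 m and horizontal distance between spec_plain and stop_post between 0.109 and 0.145 m) or (y of each of tray_B, tray_C, tray_D in the frame of tray_A below 0.175 m and y of any of tray_B, tray_C, tray_D in the frame of tray_A above 0.105 m and horizontal distance between spec_plain and stop_post between 0.179 and 0.215 m) or (y of any of tray_B, tray_C, tray_D in the frame of tray_A above 0.175 m and horizontal distance between spec_plain and stop_post between 0.249 and 0.285 m)) and x of spec_plain in the frame of feed_rack between -0.016 and 0.016 m and y of spec_plain in the frame of feed_rack between -0.122 and 0.122 m and z of spec_plain in the frame of feed_rack between 0.011 and 0.021 m and angle between each of spec_plain, spec_waisted, spec_square, spec_stepped's own z axis and vertical below 0.1 rad and linear speed of each of spec_plain, spec_waisted, spec_square, spec_stepped below 0.02 m/s and angular speed of each of spec_plain, spec_waisted, spec_square, spec_stepped below 0.2 rad/s and ((y of each of tray_A, tray_C, tray_D in the frame of tray_B below 0.035 m and horizontal distance between spec_waisted and stop_post between 0.039 and 0.075 m) or (y of each of tray_A, tray_C, tray_D in the frame of tray_B below 0.105 m and y of any of tray_A, tray_C, tray_D in the frame of tray_B above 0.035 m and horizontal distance between spec_waisted and stop_post between 0.109 and 0.145 m) or (y of each of tray_A, tray_C, tray_D in the frame of tray_B below 0.175 m and y of any of tray_A, tray_C, tray_D in the frame of tray_B above 0.105 m and horizontal distance between spec_waisted and stop_post between 0.179 and 0.215 m) or (y of any of tray_A, tray_C, tray_D in the frame of tray_B above 0.175 m and horizontal distance between spec_waisted and stop_post between 0.249 and 0.285 m)) and x of spec_waisted in the frame of feed_rack between -0.016 and 0.016 m and y of spec_waisted in the frame of feed_rack between -0.122 and 0.122 m and z of spec_waisted in the frame of feed_rack between 0.011 and 0.021 m and ((y of each of tray_A, tray_B, tray_D in the frame of tray_C below 0.035 m and horizontal distance between spec_square and stop_post between 0.039 and 0.075 m) or (y of each of tray_A, tray_B, tray_D in the frame of tray_C below 0.105 m and y of any of tray_A, tray_B, tray_D in the frame of tray_C above 0.035 m and horizontal distance between spec_square and stop_post between 0.109 and 0.145 m) or (y of each of tray_A, tray_B, tray_D in the frame of tray_C below 0.175 m and y of any of tray_A, tray_B, tray_D in the frame of tray_C above 0.105 m and horizontal distance between spec_square and stop_post between 0.179 and 0.215 m) or (y of any of tray_A, tray_B, tray_D in the frame of tray_C above 0.175 m and horizontal distance between spec_square and stop_post between 0.249 and 0.285 m)) and x of spec_square in the frame of feed_rack between -0.016 and 0.016 m and y of spec_square in the frame of feed_rack between -0.122 and 0.122 m and z of spec_square in the frame of feed_rack between 0.011 and 0.021 m and ((y of each of tray_A, tray_B, tray_C in the frame of tray_D below 0.035 m and horizontal distance between spec_stepped and stop_post between 0.039 and 0.075 m) or (y of each of tray_A, tray_B, tray_C in the frame of tray_D below 0.105 m and y of any of tray_A, tray_B, tray_C in the frame of tray_D above 0.035 m and horizontal distance between spec_stepped and stop_post between 0.109 and 0.145 m) or (y of each of tray_A, tray_B, tray_C in the frame of tray_D below 0.175 m and y of any of tray_A, tray_B, tray_C in the frame of tray_D above 0.105 m and horizontal distance between spec_stepped and stop_post between 0.179 and 0.215 m) or (y of any of tray_A, tray_B, tray_C in the frame of tray_D above 0.175 m and horizontal distance between spec_stepped and stop_post between 0.249 and 0.285 m)) and x of spec_stepped in the frame of feed_rack between -0.016 and 0.016 m and y of spec_stepped in the frame of feed_rack between -0.122 and 0.122 m and z of spec_stepped in the frame of feed_rack between 0.011 and 0.021 m); the robot touches nothing.
It fails at once if the plain specimen is tipped over (more than 0.7 rad) (angle between spec_plain's own z axis and vertical above 0.7 rad).
It fails at once if the waisted specimen is tipped over (more than 0.7 rad) (angle between spec_waisted's own z axis and vertical above 0.7 rad).
It fails at once if the square specimen is tipped over (more than 0.7 rad) (angle between spec_square's own z axis and vertical above 0.7 rad).
It fails at once if the stepped specimen is tipped over (more than 0.7 rad) (angle between spec_stepped's own z axis and vertical above 0.7 rad).
It also fails if it takes over 96 s, if anything falls off the work surface, if the arm or the gripper's body presses on something with over 40 N, if the wrist force passes 120 N, or if a joint passes its speed limit or range.

## Working session

There is one attempt and no reset: what is moved stays moved. The work goes in short steps, Python scripts to look and compute and a tool call to move; the robot and the scene stay as the last step left them, time stands still between calls to the robot, and variables do not carry over. Pictures are saved under pics/ and viewed, at most 14 in all, crops included, and the job is handed in when it is done.

Besides the shell and the picture viewer there is one more tool, called after ">>>" as name(argument=value, ...), one argument or row to a line, values as JSON. servo_tool: Moves the arm, as the interface text tells. Shifts and turns lie within -1 to 1; 1 stands for 300 mm of shift or pi rad of turn. Its arguments: {"type":"object","properties":{"series":{"type":"array"},"grip_force":{"type":"number"}},"required":["series"]}

```bash
mkdir -p pics; ls; python3 - <<'E'
from cell import get_obs, eyes, env
import cv2,pickle
o=get_obs();print(o)
for n in("top","side"):
    d=eyes.read_camera(n);pickle.dump(d,open(n+'.pkl','wb'))
    cv2.imwrite(f'pics/{n}0.png',d['frame'][:,:,::-1]);print(n,d['origin'],d['rotation'],d['fx'],d['cx'],d['cy'])
E
```

```text
pics
{'time_s': 0.0, 'qpos': array([-71.15543869,  18.43884786,  -4.01693515,  83.17676434,
         1.29472205,  78.54004722,  -3.26058004]), 'joint_velocities': array([ 1.16439201e-02, -2.85758825e-02,  8.42730005e-07,  7.25373139e-02,
       -4.47221991e-02,  1.45910758e-01, -2.44167974e-04]), 'effort': array([-4.90107723e-04, -4.91303194e+01, -4.04242957e-01, -3.12530065e+01,
       -6.38939836e-02,  4.38399380e-02,  1.76873218e-04]), 'tool_pos': array([0.20111436, 0.61750964, 0.22144779]), 'tool_rot': array([-1.79889577e+02,  5.10699324e-03,  1.61965931e+02]), 'force': array([-0.57565862,  0.06761924,  0.45451825]), 'wrist_torque': array([-0.02798064, -0.02504494, -0.01543747]), 'grasp_force': 0.0, 'grip_width': 0.08682637885997153}
top [0.46709272 0.01597704 0.80246587] [-169.62984681   -0.65394214  -90.14063648] 415.5853457590882 320.129565218457 197.8557526756888
side [ 0.22283046 -0.34321595  0.58161971] [-1.35498053e+02 -4.02901222e-02 -4.76114940e+01] 390.5395702681296 321.937576811234 201.31738091549664
```

View pics/top0.png

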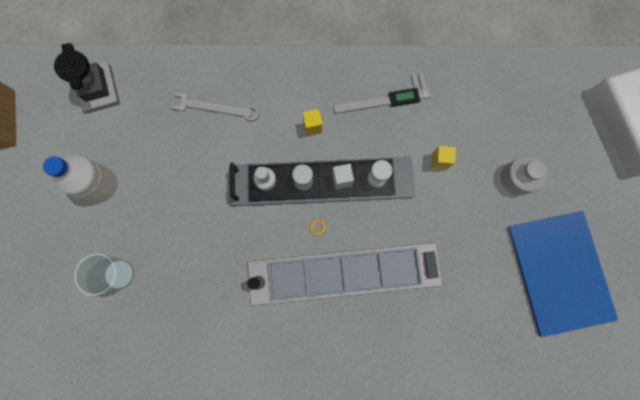

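View pics/side0.png

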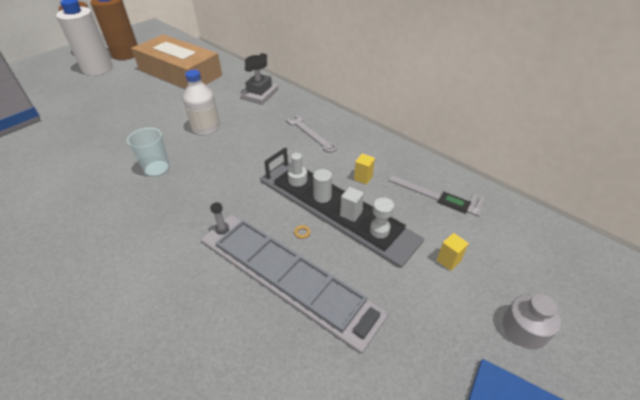

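The top view shows the hoop handle at (235,182). From the handle the carrying rack holds stepped (265,178), plain (303,177), square (344,176) and waisted (380,172). The stop post is at (255,283), at the left end of the feed rack.

Look-alikes, none of which sit in the rack trays: yellow squares at (313,122) and (445,157), and a big stepped weight at (527,175).

```bash
cat > h.py <<'E'
import numpy as np,cv2
from scipy.spatial.transform import Rotation as R
def world(d):
    v,u=np.mgrid[:400,:640];z=d['depth'].astype(float)
    p=np.stack([(u-d['cx'])/d['fx']*z,(v-d['cy'])/d['fy']*z,z],-1)
    r=np.asarray(d['rotation']); r=R.from_euler('xyz',r,degrees=True).as_matrix() if r.size==3 else r
    w=p@r.T+d['origin']; w[z==0]=np.nan; return w
def box(w,u0,v0,u1,v1,z0,z1):
    q=w[v0:v1,u0:u1].reshape(-1,3);return q[(q[:,2]>z0)&(q[:,2]<z1)]
E
python3 - <<'E'
import pickle
from h import *
np.set_printoptions(precision=4,suppress=True)
d=pickle.load(open('top.pkl','rb'));w=world(d);s=world(pickle.load(open('side.pkl','rb')))
print('table',[np.nanmedian(w[a:b,c:e,2]) for a,b,c,e in[(330,380,200,400),(60,100,200,300),(210,240,340,400)]])
T={'stepped':(250,163,280,192,.082),'plain':(290,163,315,190,.076),'square':(330,163,357,190,.070),'waisted':(366,157,395,190,.088)}
for n,(a,b,c,e,z) in T.items():
    q=box(w,a,b,c,e,z-.008,z+.01)
    mr=cv2.minAreaRect(q[:,:2].astype('f4')*1000)
    print(n,len(q),'zmed',np.median(q[:,2]),'mean',q.mean(0)[:2],'rect',mr)
    # side camera points near
    m=(np.hypot(s[...,0]-q[:,0].mean(),s[...,1]-q[:,1].mean())<.03)&(abs(s[...,2]-z)<.008)
    qs=s[m];print('   side',len(qs),np.median(qs[:,2]) if len(qs) else 0,cv2.minAreaRect(qs[:,:2].astype('f4')*1000) if len(qs) else 0)
for nm,W in(('top',w),('side',s)):
  for n,(x0,x1,y0,y1) in{'feed':(.27,.42,-.23,.21),'carry':(.45,.57,-.18,.23)}.items():
    m=(W[...,0]>x0)&(W[...,0]<x1)&(W[...,1]>y0)&(W[...,1]<y1)&(W[...,2]>.007)&(W[...,2]<.035)
    m=cv2.morphologyEx(m.astype('u1'),cv2.MORPH_OPEN,np.ones((3,3)))
    k,l,st,_=cv2.connectedComponentsWithStats(m);i=1+st[1:,4].argmax()
    q=W[l==i];mr=cv2.minAreaRect(q[:,:2].astype('f4')*1000);print(nm,n,len(q),mr)
  m=(W[...,2]>.055)&(W[...,2]<.085)&(W[...,0]>.25)&(W[...,0]<.4)&(abs(W[...,1]-.14)<.08)
  print(nm,'post',m.sum(),W[m].mean(0),W[m].max(0))
# heights left
for y in np.arange(.2,.6,.05):
    m=(abs(w[...,1]-y)<.03)&(w[...,0]<.6)&(w[...,0]>.25);print(round(y,2),np.nanmax(w[m][:,2]) if m.any() else None,end=' ')
g=d['frame'][140:310,215:455,::-1];cv2.imwrite('pics/crop.png',cv2.resize(g,None,fx=3,fy=3,interpolation=cv2.INTER_CUBIC))
E
```

```text
table [np.float64(7.816708457308863e-05), np.float64(0.0003610580775786354), np.float64(0.00022085164378082833)]
stepped 121 zmed 0.08216835286745161 mean [0.6449 0.1115] rect ((645.4707641601562, 112.09256744384766), (20.710948944091797, 20.024858474731445), 43.90605545043945)
   side 87 0.0824586121236443 ((643.4104614257812, 112.69703674316406), (21.491378784179688, 18.483478546142578), 44.183555603027344)
plain 312 zmed 0.07620491592470097 mean [0.6436 0.0388] rect ((644.4608764648438, 38.924171447753906), (34.9022331237793, 34.16204071044922), 0.0653202161192894)
   side 226 0.07659655370127938 ((642.6656494140625, 41.20721435546875), (37.502899169921875, 34.31509017944336), 68.20362091064453)
square 315 zmed 0.0701140735713145 mean [ 0.646  -0.0351] rect ((646.7999877929688, -35.02259063720703), (32.60028839111328, 31.691970825195312), 10.73674488067627)
   side 271 0.07047349274891224 ((644.7339477539062, -34.1004638671875), (32.83072280883789, 32.29010772705078), 11.620774269104004)
waisted 323 zmed 0.08816565998674875 mean [ 0.6486 -0.1019] rect ((649.1929931640625, -102.45185089111328), (34.07942199707031, 35.591732025146484), 43.94193649291992)
   side 293 0.08867522290954777 ((646.5654907226562, -101.6841049194336), (34.693058013916016, 34.62509536743164), 8.096144676208496)
top feed 81 ((416.2038269042969, 116.40177917480469), (37.17643737792969, 7.437032222747803), 89.89144134521484)
top carry 5341 ((484.6313171386719, -18.726119995117188), (72.66434478759766, 322.928955078125), 0.6865116357803345)<stdin>:21: RuntimeWarning: Mean of empty slice.
  ret = um.true_divide(
Traceback (most recent call last):
ValueError: zero-size array to reduction operation maximum which has no identity
```

The specimen top heights (82, 76, 70 and 88 mm) match the description. My search windows for the racks were in the wrong place, so I'll fix those.

```bash
python3 - <<'E'
import pickle
from h import *
np.set_printoptions(precision=4,suppress=True)
d=pickle.load(open('top.pkl','rb'));w=world(d);s=world(pickle.load(open('side.pkl','rb')))
for nm,W in(('top',w),('side',s)):
  for n,(x0,x1,y0,y1) in{'feed':(.40,.56,-.25,.22),'carry':(.575,.72,-.2,.25)}.items():
    m=(W[...,0]>x0)&(W[...,0]<x1)&(W[...,1]>y0)&(W[...,1]<y1)&(W[...,2]>.007)&(W[...,2]<.032)
    m=cv2.morphologyEx(m.astype('u1'),cv2.MORPH_OPEN,np.ones((3,3)))
    k,l,st,_=cv2.connectedComponentsWithStats(m);i=1+st[1:,4].argmax()
    q=W[l==i];mr=cv2.minAreaRect(q[:,:2].astype('f4')*1000);print(nm,n,len(q),mr)
    if n=='feed': print('  rim', cv2.minAreaRect(q[q[:,2]>.0215][:,:2].astype('f4')*1000))
  m=(W[...,2]>.07)&(W[...,2]<.085)&(W[...,0]>.4)&(W[...,0]<.52)&(abs(W[...,1]-.14)<.08)
  q=W[m];print(nm,'post',m.sum(),q.mean(0) if len(q) else '')
for y in np.arange(.2,.6,.05):
    m=(abs(w[...,1]-y)<.03)&(w[...,0]<.75)&(w[...,0]>.25);print(round(y,2),round(np.nanmax(w[m][:,2]),3) if m.any() else None,end=' ')
g=d['frame'][140:310,215:455,::-1];cv2.imwrite('pics/crop.png',cv2.resize(g,None,fx=3,fy=3,interpolation=cv2.INTER_CUBIC))
E
```

```text
top feed 8321 ((468.8412780761719, -39.2633056640625), (82.0302963256836, 360.1997985839844), 5.644518852233887)
  rim ((469.1640625, -43.013580322265625), (70.11599731445312, 335.77093505859375), 5.649980068206787)
top carry 5712 ((647.0311279296875, 3.25750732421875), (82.97090911865234, 358.434814453125), 2.644289493560791)
top post 125 [0.4528 0.1219 0.0771]
side feed 8755 ((466.6441345214844, -37.94970703125), (82.71028137207031, 359.6729431152344), 5.673840522766113)
  rim ((467.3060607910156, -39.71502685546875), (71.73300170898438, 340.14990234375), 5.723174571990967)
side carry 4492 ((644.0977172851562, 4.9470977783203125), (83.29312133789062, 359.76446533203125), 2.9698987007141113)
side post 113 [0.4501 0.1212 0.0764]
0.2 0.062 0.25 0.005 0.3 0.005 0.35 0.093 0.4 0.152 0.45 0.154 0.5 0.005 0.55 0.006
```

View pics/crop.png

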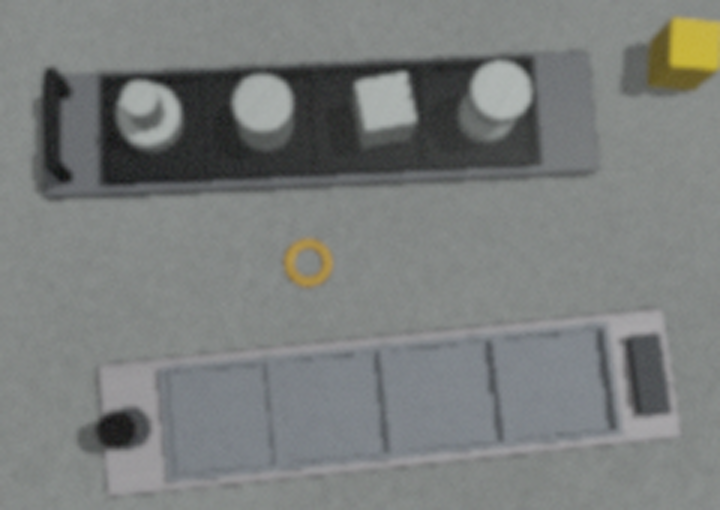

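The crop confirms the order: the handle end is at left (55,125), then stepped (145,115), plain (262,105), square (385,100) and waisted (497,92). All four are bare metal in the black trays, and the yellow block at (690,45) lies outside. The fitted feed rack is 82 x 360 mm, yawed 5.65°, and the measured post is within 1 mm of the fit, so I'm moving now.

>>> servo_tool(
  series=[
    [[-0.48, -0.3, 0, 0, 0, 0.09, 1], [-0.96, -0.593, 0, 0, 0, 0.183, 1], [-0.96, -0.593, 0, 0, 0, 0.183, 1], [-0.96, -0.593, 0, 0, 0, 0.183, 1], [-0.96, -0.593, 0, 0, 0, 0.183, 1], [-0.96, -0.593, 0, 0, 0, 0.183, 1], [-0.96, -0.593, 0, 0, 0, 0.183, 1], [-0.96, -0.593, 0, 0, 0, 0.183, 1], [-0.96, -0.593, 0, 0, 0, 0.183, 1], [-0.96, -0.593, 0, 0, 0, 0.183, 1], [-0.96, -0.593, 0, 0, 0, 0.183, 1]],
  ],
  grip_force=20,
)

```text
time_s: 1.02
tool_pos: [0.4196, 0.36, 0.2223]
tool_rot: [-180.0, -0.1, 129.0]
force: [0.3, 0.2, -0.2]
grip_width: 0.087
grasp_force: 0.0
```

```bash
cat > go.py <<'E'
import sys
from h import *
from cell import get_obs
np.set_printoptions(precision=4,suppress=True)
def rel(x,y,z,yaw):
    o=get_obs();A=R.from_euler('xyz',o['tool_rot'],degrees=True);B=R.from_euler('xyz',[180,0,yaw],degrees=True)
    return np.r_[A.inv().apply(np.array([x,y,z])-o['tool_pos'])/.3,(A.inv()*B).as_rotvec()/np.pi]
if __name__=='__main__':
    o=get_obs();print(o['time_s'],o['tool_pos'],o['tool_rot'],o['grip_width'],o['force'])
    a=list(map(float,sys.argv[1:]))
    for i in range(0,len(a),4):print(rel(*a[i:i+4]))
E
python3 go.py .6445 .1122 .15 95.65
```

```text
1.0167 [0.4196 0.36   0.2223] [-179.9688   -0.0529  128.9885] 0.08704651475119213 [ 0.283   0.25   -0.1869]
[-1.1139  0.0632  0.2398 -0.0003 -0.0002  0.1852]
```

>>> servo_tool(
  series=[
    [[-0.98, 0.063, 0.1, 0, 0, 0.185, 1], [-0.98, 0.063, 0.1, 0, 0, 0.185, 1], [-0.98, 0.063, 0.1, 0, 0, 0.185, 1], [-0.98, 0.063, 0.1, 0, 0, 0.185, 1], [-0.98, 0.063, 0.1, 0, 0, 0.185, 1], [-0.98, 0.063, 0.1, 0, 0, 0.185, 1], [-0.98, 0.063, 0.1, 0, 0, 0.185, 1], [-0.98, 0.063, 0.1, 0, 0, 0.185, 1], [-0.98, 0.063, 0.1, 0, 0, 0.185, 1], [-0.98, 0.063, 0.1, 0, 0, 0.185, 1], [-0.98, 0.063, 0.1, 0, 0, 0.185, 1]],
  ],
)

```text
time_s: 1.93
tool_pos: [0.6186, 0.1471, 0.1922]
tool_rot: [-179.9, -0.1, 96.0]
force: [-0.1, 1.0, 0.5]
grip_width: 0.087
grasp_force: 0.0
```

```bash
python3 go.py .6445 .1122 .15 95.65 .6445 .1122 .045 95.65
```

```text
1.9333 [0.6186 0.1471 0.1922] [-179.9377   -0.104    96.0001] 0.08700503664523067 [-0.1044  0.9523  0.5176]
[-0.1249  0.074   0.1405 -0.0003 -0.0006  0.0019]
[-0.1256  0.0744  0.4905 -0.0003 -0.0006  0.0019]
```

>>> servo_tool(
  series=[
    [[-0.125, 0.074, 0.1, 0, 0, 0.002, 1], [-0.125, 0.074, 0.14, 0, 0, 0.002, 1], [-0.125, 0.074, 0.22, 0, 0, 0.002, 1], [-0.125, 0.074, 0.3, 0, 0, 0.002, 1], [-0.125, 0.074, 0.38, 0, 0, 0.002, 1], [-0.125, 0.074, 0.44, 0, 0, 0.002, 1], [-0.125, 0.074, 0.49, 0, 0, 0.002, 1], [-0.125, 0.074, 0.49, 0, 0, 0.002, 1], [-0.125, 0.074, 0.49, 0, 0, 0.002, 1]],
  ],
)

```text
time_s: 2.68
tool_pos: [0.6444, 0.1108, 0.0452]
tool_rot: [-179.9, -0.1, 95.6]
force: [0.0, 0.1, 0.7]
grip_width: 0.0876
grasp_force: 0.0
```

```bash
python3 - <<'E'
from h import *
from cell import get_obs,eyes
print(get_obs()['tool_pos'],get_obs()['force'])
cv2.imwrite('pics/a.png',np.vstack([eyes.read_camera('side')['frame'][100:300,150:470,::-1],cv2.resize(eyes.read_camera('wrist')['frame'][:,:,::-1],(320,200))]))
E
```

```text
[0.64444278 0.1107505  0.04517976] [0.01995436 0.14661102 0.68361861]
```

View pics/a.png

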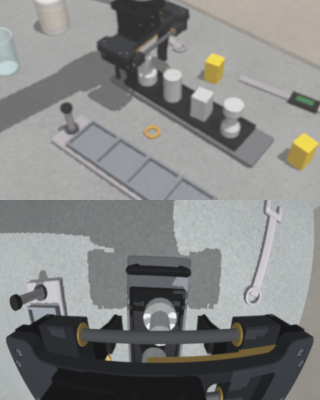

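The side view shows the fingers around the stepped neck at (148,75), clear of the plain specimen. In the wrist view the specimen is centred at (160,318). Closing and lifting.

>>> servo_tool(
  series=[
    [[0, 0, 0, 0, 0, 0, 0], [0, 0, 0, 0, 0, 0, 0], [0, 0, 0, 0, 0, 0, 0], [0, 0, 0, 0, 0, 0, 0], [0, 0, 0, 0, 0, 0, 0], [0, 0, 0, 0, 0, 0, 0], [0, 0, 0, 0, 0, 0, 0], [0, 0, 0, 0, 0, 0, 0], [0, 0, 0, 0, 0, 0, 0]],
  ],
  grip_force=25,
)

```text
time_s: 3.53
tool_pos: [0.6457, 0.1081, 0.0455]
tool_rot: [-180.0, -0.0, 95.4]
force: [-0.1, -0.1, -0.1]
grip_width: 0.035
grasp_force: 0.0
```

>>> servo_tool(
  series=[
    [[0, 0, -0.02, 0, 0, 0, 0], [0, 0, -0.06, 0, 0, 0, 0], [0, 0, -0.1, 0, 0, 0, 0], [0, 0, -0.15, 0, 0, 0, 0], [0, 0, -0.2, 0, 0, 0, 0], [0, 0, -0.25, 0, 0, 0, 0], [0, 0, -0.28, 0, 0, 0, 0], [0, 0, -0.3, 0, 0, 0, 0], [0, 0, -0.3, 0, 0, 0, 0]],
  ],
)

```text
time_s: 4.28
tool_pos: [0.6467, 0.1083, 0.1377]
tool_rot: [179.8, -0.0, 95.4]
force: [-0.2, -0.1, -1.6]
grip_width: 0.0215
grasp_force: 24.9
```

```bash
python3 go.py .4577 .0660 .135 95.65 .4577 .066 .046 95.65
```

```text
4.2833 [0.6467 0.1083 0.1377] [179.8225  -0.0382  95.3657] 0.021479640069106954 [-0.2088 -0.108  -1.6468]
[-0.0815 -0.6403  0.0069  0.001  -0.0002 -0.0016]
[-0.0817 -0.6413  0.3036  0.001  -0.0002 -0.0016]
```

The grip finished closing during the lift, so the hold height isn't certain. I'll move over the pocket and measure the foot.

>>> servo_tool(
  series=[
    [[-0.005, -0.04, -0.02, 0, 0, 0, 0], [-0.01, -0.1, -0.03, 0, 0, 0, 0], [-0.02, -0.17, -0.03, 0, 0, 0, 0], [-0.03, -0.25, -0.03, 0, 0, 0, 0], [-0.04, -0.33, -0.03, 0, 0, 0, 0], [-0.05, -0.41, -0.03, 0, 0, 0, 0], [-0.06, -0.49, -0.03, 0, 0, 0, 0], [-0.07, -0.56, -0.03, 0, 0, 0, 0], [-0.08, -0.61, -0.03, 0, 0, 0, 0], [-0.082, -0.64, -0.03, 0, 0, -0.002, 0], [-0.082, -0.64, -0.03, 0, 0, -0.002, 0], [-0.082, -0.64, -0.03, 0, 0, -0.002, 0]],
  ],
)

```text
time_s: 5.28
tool_pos: [0.4572, 0.066, 0.1446]
tool_rot: [179.9, -0.0, 95.7]
force: [0.7, 0.3, -2.2]
grip_width: 0.0212
grasp_force: 24.9
```

```bash
cat > foot.py <<'E'
from h import *
from cell import eyes,get_obs
import sys
np.set_printoptions(precision=4,suppress=True)
def foot(save=None):
    o=get_obs();t=o['tool_pos'];d=eyes.read_camera('side');W=world(d)
    m=(np.hypot(W[...,0]-t[0],W[...,1]-t[1])<.03)&(W[...,2]>.032)&(W[...,2]<t[2]+.005)
    q=W[m];print('tcp',t,'n',len(q))
    if len(q):
        zs=np.sort(q[:,2]);print('zmin',zs[:8]);
        for a in np.arange(zs[0],t[2],.008):
            p=q[(q[:,2]>=a)&(q[:,2]<a+.008)]
            if len(p)>5:
                # visible half-cylinder: centre from extent across view
                c=p[:,:2].mean(0);print(round(a,3),len(p),c,p[:,:2].min(0),p[:,:2].max(0))
    if save:cv2.imwrite(save,cv2.resize(d['frame'][60:320,120:500,::-1],None,fx=2,fy=2))
foot(sys.argv[1] if len(sys.argv)>1 else None)
E
python3 foot.py pics/b.png
```

```text
tcp [0.4572 0.066  0.1446] n 539
zmin [0.0988 0.0989 0.0994 0.1003 0.1012 0.1014 0.1014 0.1015]
0.099 61 [0.4491 0.0585] [0.4365 0.0505] [0.4746 0.078 ]
0.107 78 [0.4486 0.0579] [0.4364 0.0511] [0.4688 0.0777]
0.115 85 [0.4487 0.0584] [0.4364 0.051 ] [0.4721 0.0791]
0.123 206 [0.4531 0.0649] [0.4364 0.0509] [0.4746 0.0866]
0.131 33 [0.4548 0.0621] [0.4467 0.0598] [0.465  0.0661]
0.139 37 [0.4576 0.0606] [0.438  0.0538] [0.4761 0.0654]
```

View pics/b.png

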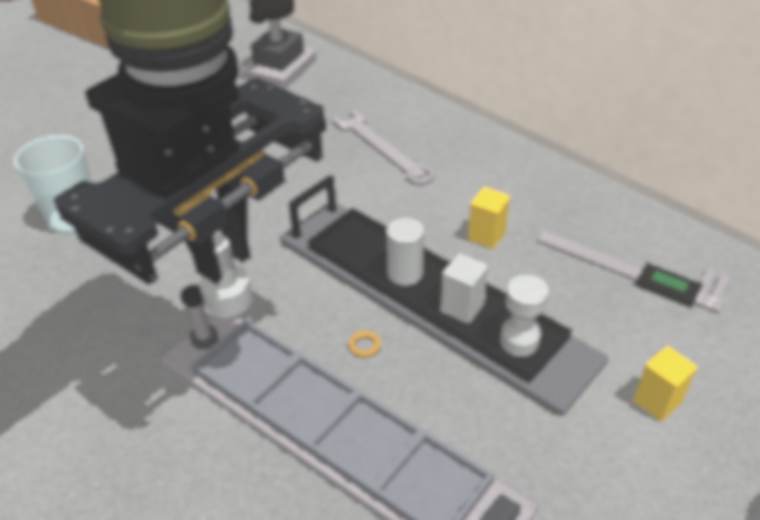

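The stepped specimen hangs upright over pocket 1 at (228,285). Its foot is at z≈0.099, so it hangs 45.5 mm below the TCP, and it is centred within 3 mm. I'll lower it about 81 mm.

>>> servo_tool(
  series=[
    [[0, 0, 0.02, 0, 0, 0, 0], [0, 0, 0.05, 0, 0, 0, 0], [0, 0, 0.09, 0, 0, 0, 0], [0, 0, 0.13, 0, 0, 0, 0], [0, 0, 0.17, 0, 0, 0, 0], [0, 0, 0.21, 0, 0, 0, 0], [0, 0, 0.24, 0, 0, 0, 0], [0, 0, 0.255, 0, 0, 0, 0], [0, 0, 0.265, 0, 0, 0, 0], [0, 0, 0.27, 0, 0, 0, 0], [0, 0, 0.27, 0, 0, 0, 0], [0, 0, 0.27, 0, 0, 0, 0]],
  ],
)

```text
time_s: 6.33
tool_pos: [0.4573, 0.0658, 0.064]
tool_rot: [179.9, -0.0, 95.7]
force: [-0.1, -0.5, -1.6]
grip_width: 0.0214
grasp_force: 24.9
```

>>> servo_tool(
  series=[
    [[0, 0, 0.004, 0, 0, 0, 0], [0, 0, 0.004, 0, 0, 0, 0], [0, 0, 0.004, 0, 0, 0, 0]],
  ],
)

```text
time_s: 6.58
tool_pos: [0.457, 0.0658, 0.0626]
tool_rot: [180.0, -0.0, 95.7]
force: [-0.1, 0.4, -1.3]
grip_width: 0.0215
grasp_force: 24.9
```

>>> servo_tool(
  series=[
    [[0, 0, 0.003, 0, 0, 0, 0], [0, 0, 0.003, 0, 0, 0, 0], [0, 0, 0.003, 0, 0, 0, 0]],
  ],
)

```text
time_s: 6.83
tool_pos: [0.4568, 0.0657, 0.0615]
tool_rot: [180.0, -0.0, 95.7]
force: [-1.2, 0.0, -1.2]
grip_width: 0.0213
grasp_force: 24.9
```

>>> servo_tool(
  series=[
    [[0, 0, 0.003, 0, 0, 0, 0], [0, 0, 0.003, 0, 0, 0, 0], [0, 0, 0.003, 0, 0, 0, 0]],
  ],
)

```text
time_s: 7.08
tool_pos: [0.4572, 0.0658, 0.0611]
tool_rot: [180.0, -0.0, 95.7]
force: [-0.7, -0.9, 5.1]
grip_width: 0.0212
grasp_force: 24.9
```

>>> servo_tool(
  series=[
    [[0, 0, 0.003, 0, 0, 0, 0], [0, 0, 0.003, 0, 0, 0, 0], [0, 0, 0.003, 0, 0, 0, 0]],
  ],
)

```text
time_s: 7.33
tool_pos: [0.4578, 0.0659, 0.0608]
tool_rot: [179.9, -0.0, 95.7]
force: [-1.9, 0.6, 8.4]
grip_width: 0.0214
grasp_force: 25.0
```

```bash
python3 foot.py
```

```text
tcp [0.4578 0.0659 0.0608] n 314
zmin [0.0321 0.0323 0.0324 0.0325 0.0325 0.0326 0.0328 0.0329]
0.032 93 [0.4494 0.0595] [0.4363 0.0505] [0.4738 0.079 ]
0.04 147 [0.454  0.0651] [0.4361 0.0509] [0.4751 0.0865]
0.048 24 [0.4567 0.0619] [0.4492 0.0602] [0.4657 0.066 ]
0.056 30 [0.4565 0.0616] [0.4365 0.0526] [0.4717 0.0741]
```

The specimen is on the floor (contact force 8 N). Releasing, rising and heading to the plain specimen.

>>> servo_tool(
  series=[
    [[0, 0, 0, 0, 0, 0, 1], [0, 0, 0, 0, 0, 0, 1], [0, 0, 0, 0, 0, 0, 1], [0, 0, 0, 0, 0, 0, 1], [0, 0, 0, 0, 0, 0, 1], [0, 0, -0.03, 0, 0, 0, 1], [0, 0, -0.1, 0, 0, 0, 1], [0, 0, -0.2, 0, 0, 0, 1], [0, 0, -0.3, 0, 0, 0, 1], [0, 0, -0.35, 0, 0, 0, 1], [0, 0, -0.35, 0, 0, 0, 1]],
  ],
)

```text
time_s: 8.3
tool_pos: [0.4596, 0.0662, 0.1692]
tool_rot: [179.6, -0.1, 95.7]
force: [1.1, 0.3, -0.6]
grip_width: 0.0838
grasp_force: 0.0
```

```bash
python3 go.py .6435 .0398 .15 95.65 .6435 .0398 .038 95.65
```

```text
8.3 [0.4596 0.0662 0.1692] [179.5558  -0.1233  95.7126] 0.08382173678872397 [ 1.0867  0.2939 -0.5841]
[-0.1489  0.6007  0.0684  0.0025 -0.0007  0.0003]
[-0.1497  0.5978  0.4417  0.0025 -0.0007  0.0003]
```

>>> servo_tool(
  series=[
    [[-0.07, 0.13, 0.02, 0, 0, 0, 1], [-0.14, 0.26, 0.04, 0, 0, 0, 1], [-0.15, 0.39, 0.06, 0, 0, 0, 1], [-0.15, 0.5, 0.07, 0, 0, 0, 1], [-0.15, 0.57, 0.07, 0, 0, 0, 1], [-0.15, 0.6, 0.07, 0, 0, 0, 1], [-0.15, 0.6, 0.07, 0, 0, 0, 1], [-0.15, 0.6, 0.15, 0, 0, 0, 1], [-0.15, 0.6, 0.25, 0, 0, 0, 1], [-0.15, 0.6, 0.35, 0, 0, 0, 1], [-0.15, 0.6, 0.42, 0, 0, 0, 1], [-0.15, 0.6, 0.435, 0, 0, 0, 1]],
  ],
)

```text
time_s: 9.3
tool_pos: [0.6355, 0.0388, 0.0302]
tool_rot: [-179.5, -0.0, 95.7]
force: [-0.4, 0.2, -0.4]
grip_width: 0.0867
grasp_force: 0.0
```

>>> servo_tool(
  series=[
    [[0, 0, 0, 0, 0, 0, 0], [0, 0, 0, 0, 0, 0, 0], [0, 0, 0, 0, 0, 0, 0], [0, 0, 0, 0, 0, 0, 0], [0, 0, 0, 0, 0, 0, 0], [0, 0, 0, 0, 0, 0, 0], [0, 0, 0, 0, 0, 0, 0], [0, 0, 0, 0, 0, 0, 0], [0, 0, 0, 0, 0, 0, 0], [0, 0, 0, 0, 0, 0, 0], [0, 0, 0, 0, 0, 0, 0], [0, 0, 0, 0, 0, 0, 0]],
  ],
)

```text
time_s: 10.3
tool_pos: [0.641, 0.039, 0.0345]
tool_rot: [179.9, -0.0, 95.7]
force: [1.6, 0.7, 1.4]
grip_width: 0.0357
grasp_force: 25.0
```

>>> servo_tool(
  series=[
    [[0, 0, -0.02, 0, 0, 0, 0], [0, 0, -0.06, 0, 0, 0, 0], [0, 0, -0.1, 0, 0, 0, 0], [0, 0, -0.15, 0, 0, 0, 0], [0, 0, -0.2, 0, 0, 0, 0], [0, 0, -0.25, 0, 0, 0, 0], [0, 0, -0.28, 0, 0, 0, 0], [0, 0, -0.31, 0, 0, 0, 0], [0, 0, -0.31, 0, 0, 0, 0], [0, 0, -0.31, 0, 0, 0, 0], [0, 0, -0.31, 0, 0, 0, 0]],
  ],
)

```text
time_s: 11.22
tool_pos: [0.6398, 0.0389, 0.1264]
tool_rot: [-179.9, -0.0, 95.7]
force: [-0.4, 0.7, -2.1]
grip_width: 0.0353
grasp_force: 25.0
```

```bash
python3 go.py .4646 -.0037 .128 95.65; python3 foot.py
```

```text
11.2167 [0.6398 0.0389 0.1264] [-179.9191   -0.0035   95.7279] 0.03527830444190325 [-0.3504  0.6952 -2.094 ]
[-0.0831 -0.5952 -0.0046 -0.0004 -0.      0.0004]
tcp [0.6398 0.0389 0.1264] n 148
zmin [0.11   0.1101 0.1102 0.1103 0.1105 0.1106 0.1107 0.1108]
0.11 58 [0.6285 0.0303] [0.6201 0.0222] [0.6451 0.0507]
0.118 37 [0.6316 0.0256] [0.6217 0.0215] [0.6445 0.0326]
0.126 53 [0.6311 0.0289] [0.6114 0.0224] [0.6668 0.0452]
```

>>> servo_tool(
  series=[
    [[-0.005, -0.04, -0.005, 0, 0, 0, 0], [-0.01, -0.1, -0.005, 0, 0, 0, 0], [-0.02, -0.17, -0.005, 0, 0, 0, 0], [-0.03, -0.25, -0.005, 0, 0, 0, 0], [-0.04, -0.33, -0.005, 0, 0, 0, 0], [-0.06, -0.41, -0.005, 0, 0, 0, 0], [-0.07, -0.48, -0.005, 0, 0, 0, 0], [-0.08, -0.54, -0.005, 0, 0, 0, 0], [-0.083, -0.58, -0.005, 0, 0, 0, 0], [-0.083, -0.595, -0.005, 0, 0, 0, 0], [-0.083, -0.595, -0.005, 0, 0, 0, 0], [-0.083, -0.595, -0.005, 0, 0, 0, 0]],
  ],
)

```text
time_s: 12.27
tool_pos: [0.4658, -0.0034, 0.1286]
tool_rot: [180.0, -0.0, 95.7]
force: [0.6, -0.0, -2.6]
grip_width: 0.0357
grasp_force: 25.0
```

```bash
python3 go.py .4646 -.0037 .037 95.65; python3 foot.py
```

```text
12.2667 [ 0.4658 -0.0034  0.1286] [179.9623  -0.0082  95.739 ] 0.03573401776564785 [ 0.5654 -0.0218 -2.5517]
[-0.0005 -0.0041  0.3054  0.0002 -0.      0.0005]
tcp [ 0.4658 -0.0034  0.1286] n 182
zmin [0.1112 0.1115 0.112  0.1122 0.1122 0.1123 0.1123 0.1125]
0.111 55 [ 0.4577 -0.0157] [ 0.4463 -0.0204] [ 0.4733 -0.005 ]
0.119 55 [ 0.4596 -0.0171] [ 0.4481 -0.02  ] [ 0.4743 -0.0097]
0.127 72 [ 0.4593 -0.0135] [ 0.4373 -0.0206] [0.4909 0.0054]
```

>>> servo_tool(
  series=[
    [[0, 0, 0.02, 0, 0, 0, 0], [0, 0, 0.06, 0, 0, 0, 0], [0, 0, 0.1, 0, 0, 0, 0], [0, 0, 0.15, 0, 0, 0, 0], [0, 0, 0.2, 0, 0, 0, 0], [0, 0, 0.24, 0, 0, 0, 0], [0, 0, 0.27, 0, 0, 0, 0], [0, 0, 0.29, 0, 0, 0, 0], [0, 0, 0.3, 0, 0, 0, 0], [0, 0, 0.305, 0, 0, 0, 0], [0, 0, 0.305, 0, 0, 0, 0], [0, 0, 0.305, 0, 0, 0, 0]],
  ],
)

```text
time_s: 13.32
tool_pos: [0.4658, -0.0037, 0.0376]
tool_rot: [179.9, -0.0, 95.7]
force: [1.0, -0.1, -0.9]
grip_width: 0.0354
grasp_force: 25.0
```

>>> servo_tool(
  series=[
    [[0, 0, 0.004, 0, 0, 0, 0], [0, 0, 0.004, 0, 0, 0, 0], [0, 0, 0.004, 0, 0, 0, 0]],
  ],
)

```text
time_s: 13.57
tool_pos: [0.4655, -0.0036, 0.0363]
tool_rot: [180.0, -0.0, 95.7]
force: [-0.3, 0.3, -2.1]
grip_width: 0.0355
grasp_force: 25.0
```

>>> servo_tool(
  series=[
    [[0, 0, 0.004, 0, 0, 0, 0], [0, 0, 0.004, 0, 0, 0, 0], [0, 0, 0.004, 0, 0, 0, 0]],
  ],
)

```text
time_s: 13.82
tool_pos: [0.4652, -0.0037, 0.0348]
tool_rot: [180.0, -0.0, 95.7]
force: [0.2, -0.1, -2.1]
grip_width: 0.0354
grasp_force: 25.0
```

>>> servo_tool(
  series=[
    [[0, 0, 0.003, 0, 0, 0, 0], [0, 0, 0.003, 0, 0, 0, 0], [0, 0, 0.003, 0, 0, 0, 0]],
  ],
)

```text
time_s: 14.07
tool_pos: [0.4654, -0.0037, 0.0344]
tool_rot: [180.0, -0.0, 95.7]
force: [-2.9, -0.8, 5.9]
grip_width: 0.0353
grasp_force: 25.0
```

>>> servo_tool(
  series=[
    [[0, 0, 0.003, 0, 0, 0, 0], [0, 0, 0.003, 0, 0, 0, 0], [0, 0, 0.003, 0, 0, 0, 0]],
  ],
)

```text
time_s: 14.32
tool_pos: [0.4654, -0.0037, 0.0343]
tool_rot: [-180.0, -0.0, 95.7]
force: [-5.4, -0.6, 13.5]
grip_width: 0.0354
grasp_force: 25.0
```

>>> servo_tool(
  series=[
    [[0, 0, 0, 0, 0, 0, 1], [0, 0, 0, 0, 0, 0, 1], [0, 0, 0, 0, 0, 0, 1], [0, 0, 0, 0, 0, 0, 1], [0, 0, 0, 0, 0, 0, 1], [0, 0, -0.04, 0, 0, 0, 1], [0, 0, -0.13, 0, 0, 0, 1], [0, 0, -0.23, 0, 0, 0, 1], [0, 0, -0.33, 0, 0, 0, 1], [0, 0, -0.39, 0, 0, 0, 1], [0, 0, -0.39, 0, 0, 0, 1], [0, 0, -0.39, 0, 0, 0, 1]],
  ],
)

```text
time_s: 15.32
tool_pos: [0.466, -0.0035, 0.1507]
tool_rot: [179.9, -0.0, 95.7]
force: [-0.2, 0.4, -0.0]
grip_width: 0.0868
grasp_force: 0.0
```

```bash
python3 go.py .6457 -.0346 .15 101.2
```

```text
15.3167 [ 0.466  -0.0035  0.1507] [179.866   -0.0376  95.7338] 0.0867621777615331 [-0.2384  0.4221 -0.0384]
[-0.1629  0.5856  0.0036  0.0008 -0.0002 -0.0304]
```

>>> servo_tool(
  series=[
    [[-0.07, 0.13, 0, 0, 0, -0.01, 1], [-0.14, 0.26, 0, 0, 0, -0.03, 1], [-0.16, 0.39, 0, 0, 0, -0.03, 1], [-0.163, 0.5, 0, 0, 0, -0.03, 1], [-0.163, 0.56, 0, 0, 0, -0.03, 1], [-0.163, 0.585, 0, 0, 0, -0.03, 1], [-0.163, 0.585, 0, 0, 0, -0.03, 1], [-0.163, 0.585, 0, 0, 0, -0.03, 1], [-0.163, 0.585, 0, 0, 0, -0.03, 1]],
  ],
)

```text
time_s: 16.07
tool_pos: [0.6431, -0.0353, 0.1494]
tool_rot: [-179.9, -0.0, 101.1]
force: [-0.2, 0.7, -0.2]
grip_width: 0.0869
grasp_force: 0.0
```

```bash
python3 go.py .6457 -.0346 .034 101.2; python3 - <<'E'
from h import *
from cell import eyes
cv2.imwrite('pics/c.png',eyes.read_camera('wrist')['frame'][:,:,::-1])
E
```

```text
16.0667 [ 0.6431 -0.0353  0.1494] [-179.8954   -0.0362  101.0788] 0.08692060467655706 [-0.2494  0.6949 -0.2174]
[ 0.0004  0.0096  0.3845 -0.0006 -0.0002 -0.0007]
```

View pics/c.png

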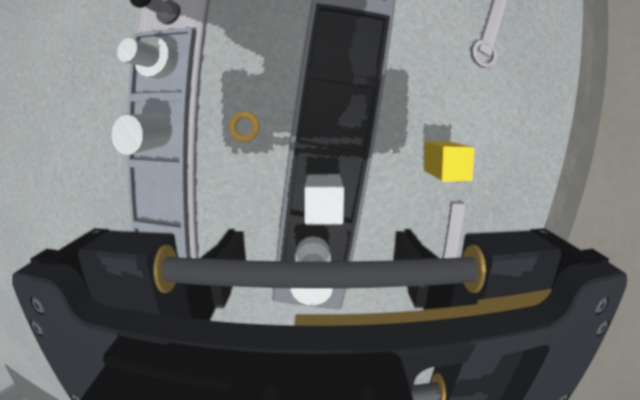

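The wrist view shows the square at (325,200) aligned with the fingers. Stepped (145,50) and plain (130,135) stand in pockets 1 and 2. Descending.

>>> servo_tool(
  series=[
    [[0, 0.01, 0.05, 0, 0, 0, 1], [0, 0.01, 0.12, 0, 0, 0, 1], [0, 0.01, 0.2, 0, 0, 0, 1], [0, 0.01, 0.27, 0, 0, 0, 1], [0, 0.01, 0.33, 0, 0, 0, 1], [0, 0.01, 0.365, 0, 0, 0, 1], [0, 0.01, 0.38, 0, 0, 0, 1], [0, 0.01, 0.38, 0, 0, 0, 1], [0, 0.01, 0.38, 0, 0, 0, 1]],
  ],
)

```text
time_s: 16.87
tool_pos: [0.6482, -0.0343, 0.0367]
tool_rot: [179.9, 0.0, 101.1]
force: [0.6, 0.2, 1.0]
grip_width: 0.0869
grasp_force: 0.0
```

>>> servo_tool(
  series=[
    [[0, 0, 0, 0, 0, 0, 0], [0, 0, 0, 0, 0, 0, 0], [0, 0, 0, 0, 0, 0, 0], [0, 0, 0, 0, 0, 0, 0], [0, 0, 0, 0, 0, 0, 0], [0, 0, 0, 0, 0, 0, 0], [0, 0, 0, 0, 0, 0, 0], [0, 0, 0, 0, 0, 0, 0], [0, 0, 0, 0, 0, 0, 0], [0, 0, 0, 0, 0, 0, 0], [0, 0, 0, 0, 0, 0, 0], [0, 0, 0, 0, 0, 0, 0]],
  ],
)

```text
time_s: 17.87
tool_pos: [0.6476, -0.0343, 0.0359]
tool_rot: [-180.0, -0.0, 101.1]
force: [-0.1, 0.0, -0.0]
grip_width: 0.0319
grasp_force: 25.0
```

>>> servo_tool(
  series=[
    [[0, 0, -0.02, 0, 0, 0, 0], [0, 0, -0.06, 0, 0, 0, 0], [0, 0, -0.1, 0, 0, 0, 0], [0, 0, -0.15, 0, 0, 0, 0], [0, 0, -0.2, 0, 0, 0, 0], [0, 0, -0.25, 0, 0, 0, 0], [0, 0, -0.28, 0, 0, 0, 0], [0, 0, -0.31, 0, 0, 0, 0], [0, 0, -0.31, 0, 0, 0, 0], [0, 0, -0.31, 0, 0, 0, 0], [0, 0, -0.31, 0, 0, 0, 0]],
  ],
)

```text
time_s: 18.78
tool_pos: [0.6472, -0.0341, 0.1283]
tool_rot: [-179.9, -0.0, 101.1]
force: [-0.1, -0.6, -1.3]
grip_width: 0.0319
grasp_force: 25.0
```

```bash
python3 go.py .4714 -.0733 .128 97
```

```text
18.7833 [ 0.6472 -0.0341  0.1283] [-179.9351   -0.0206  101.1267] 0.03187115696827736 [-0.0554 -0.6429 -1.3154]
[-0.015  -0.6002  0.0015 -0.0004 -0.0001  0.0229]
```

>>> servo_tool(
  series=[
    [[0, -0.04, 0, 0, 0, 0, 0], [0, -0.1, 0, 0, 0, 0, 0], [0, -0.17, 0, 0, 0, 0.01, 0], [-0.01, -0.25, 0, 0, 0, 0.01, 0], [-0.01, -0.33, 0, 0, 0, 0.015, 0], [-0.015, -0.41, 0, 0, 0, 0.02, 0], [-0.015, -0.48, 0, 0, 0, 0.023, 0], [-0.015, -0.54, 0, 0, 0, 0.023, 0], [-0.015, -0.58, 0, 0, 0, 0.023, 0], [-0.015, -0.6, 0, 0, 0, 0.023, 0], [-0.015, -0.6, 0, 0, 0, 0.023, 0], [-0.015, -0.6, 0, 0, 0, 0.023, 0]],
  ],
)

```text
time_s: 19.78
tool_pos: [0.4723, -0.0732, 0.1288]
tool_rot: [180.0, -0.0, 97.0]
force: [0.1, 0.8, -0.7]
grip_width: 0.032
grasp_force: 25.0
```

>>> servo_tool(
  series=[
    [[0, 0, 0.02, 0, 0, 0, 0], [0, 0, 0.06, 0, 0, 0, 0], [0, 0, 0.1, 0, 0, 0, 0], [0, 0, 0.15, 0, 0, 0, 0], [0, 0, 0.2, 0, 0, 0, 0], [0, 0, 0.24, 0, 0, 0, 0], [0, 0, 0.27, 0, 0, 0, 0], [0, 0, 0.285, 0, 0, 0, 0], [0, 0, 0.295, 0, 0, 0, 0], [0, 0, 0.3, 0, 0, 0, 0], [0, 0, 0.3, 0, 0, 0, 0], [0, 0, 0.3, 0, 0, 0, 0]],
  ],
)

```text
time_s: 20.78
tool_pos: [0.4726, -0.0734, 0.0394]
tool_rot: [179.9, -0.0, 97.0]
force: [-0.6, -1.0, 0.4]
grip_width: 0.0318
grasp_force: 25.0
```

>>> servo_tool(
  series=[
    [[0, 0, 0.003, 0, 0, 0, 0], [0, 0, 0.003, 0, 0, 0, 0], [0, 0, 0.003, 0, 0, 0, 0]],
  ],
)

```text
time_s: 21.03
tool_pos: [0.4722, -0.0734, 0.0384]
tool_rot: [180.0, -0.0, 97.0]
force: [0.1, -0.1, -1.5]
grip_width: 0.0321
grasp_force: 25.0
```

>>> servo_tool(
  series=[
    [[0, 0, 0.005, 0, 0, 0, 0], [0, 0, 0.005, 0, 0, 0, 0], [0, 0, 0.005, 0, 0, 0, 0]],
  ],
)

```text
time_s: 21.28
tool_pos: [0.4719, -0.0734, 0.0365]
tool_rot: [-180.0, -0.0, 97.0]
force: [-0.1, 0.7, -1.3]
grip_width: 0.0319
grasp_force: 25.0
```

>>> servo_tool(
  series=[
    [[0, 0, 0.003, 0, 0, 0, 0], [0, 0, 0.003, 0, 0, 0, 0], [0, 0, 0.003, 0, 0, 0, 0]],
  ],
)

```text
time_s: 21.53
tool_pos: [0.4721, -0.0734, 0.0358]
tool_rot: [180.0, -0.0, 97.0]
force: [-0.2, 0.2, 1.2]
grip_width: 0.0316
grasp_force: 25.0
```

>>> servo_tool(
  series=[
    [[0, 0, 0.003, 0, 0, 0, 0], [0, 0, 0.003, 0, 0, 0, 0], [0, 0, 0.003, 0, 0, 0, 0]],
  ],
)

```text
time_s: 21.78
tool_pos: [0.4721, -0.0734, 0.0358]
tool_rot: [-180.0, -0.0, 97.0]
force: [-3.6, 0.1, 10.5]
grip_width: 0.0317
grasp_force: 25.0
```

Contact. Release and rise.

>>> servo_tool(
  series=[
    [[0, 0, 0, 0, 0, 0, 1], [0, 0, 0, 0, 0, 0, 1], [0, 0, 0, 0, 0, 0, 1], [0, 0, 0, 0, 0, 0, 1], [0, 0, 0, 0, 0, 0, 1], [0, 0, -0.04, 0, 0, 0, 1], [0, 0, -0.13, 0, 0, 0, 1], [0, 0, -0.23, 0, 0, 0, 1], [0, 0, -0.33, 0, 0, 0, 1], [0, 0, -0.39, 0, 0, 0, 1], [0, 0, -0.39, 0, 0, 0, 1], [0, 0, -0.39, 0, 0, 0, 1]],
  ],
)

```text
time_s: 22.78
tool_pos: [0.4727, -0.0733, 0.1525]
tool_rot: [179.9, -0.0, 97.0]
force: [0.7, 0.2, -0.1]
grip_width: 0.0867
grasp_force: 0.0
```

```bash
python3 go.py .6478 -.102 .15 95.65
```

```text
22.7833 [ 0.4727 -0.0733  0.1525] [179.8622  -0.0282  96.9969] 0.08674225728851073 [ 0.6958  0.2471 -0.0981]
[-0.1661  0.5677  0.0097  0.0008 -0.0002  0.0075]
```

>>> servo_tool(
  series=[
    [[-0.07, 0.13, 0, 0, 0, 0, 1], [-0.14, 0.26, 0, 0, 0, 0.007, 1], [-0.16, 0.38, 0.01, 0, 0, 0.007, 1], [-0.166, 0.48, 0.01, 0, 0, 0.007, 1], [-0.166, 0.54, 0.01, 0, 0, 0.007, 1], [-0.166, 0.568, 0.01, 0, 0, 0.007, 1], [-0.166, 0.568, 0.01, 0, 0, 0.007, 1], [-0.166, 0.568, 0.01, 0, 0, 0.007, 1], [-0.166, 0.568, 0.01, 0, 0, 0.007, 1]],
  ],
)

```text
time_s: 23.53
tool_pos: [0.6455, -0.1027, 0.1483]
tool_rot: [-179.9, -0.0, 95.7]
force: [-0.2, 0.2, 0.0]
grip_width: 0.0871
grasp_force: 0.0
```

```bash
python3 go.py .6478 -.102 .0605 95.65
```

```text
23.5333 [ 0.6455 -0.1027  0.1483] [-179.9112   -0.0278   95.6586] 0.08710176383668795 [-0.2326  0.2134  0.0181]
[ 0.0016  0.0082  0.2927 -0.0005 -0.0002  0.    ]
```

>>> servo_tool(
  series=[
    [[0, 0.004, 0.05, 0, 0, 0, 1], [0, 0.004, 0.1, 0, 0, 0, 1], [0, 0.004, 0.16, 0, 0, 0, 1], [0, 0.004, 0.22, 0, 0, 0, 1], [0, 0.004, 0.26, 0, 0, 0, 1], [0, 0.004, 0.28, 0, 0, 0, 1], [0, 0.004, 0.293, 0, 0, 0, 1], [0, 0.004, 0.293, 0, 0, 0, 1], [0, 0.004, 0.293, 0, 0, 0, 1]],
  ],
)

```text
time_s: 24.28
tool_pos: [0.6488, -0.1021, 0.0615]
tool_rot: [179.9, 0.0, 95.7]
force: [0.3, -0.1, 0.7]
grip_width: 0.0868
grasp_force: 0.0
```

>>> servo_tool(
  series=[
    [[0, 0, 0, 0, 0, 0, 0], [0, 0, 0, 0, 0, 0, 0], [0, 0, 0, 0, 0, 0, 0], [0, 0, 0, 0, 0, 0, 0], [0, 0, 0, 0, 0, 0, 0], [0, 0, 0, 0, 0, 0, 0], [0, 0, 0, 0, 0, 0, 0], [0, 0, 0, 0, 0, 0, 0], [0, 0, 0, 0, 0, 0, 0], [0, 0, 0, 0, 0, 0, 0], [0, 0, 0, 0, 0, 0, 0], [0, 0, 0, 0, 0, 0, 0]],
  ],
)

```text
time_s: 25.28
tool_pos: [0.6485, -0.102, 0.0609]
tool_rot: [180.0, 0.0, 95.7]
force: [0.4, -0.7, 0.1]
grip_width: 0.0348
grasp_force: 25.0
```

>>> servo_tool(
  series=[
    [[0, 0, -0.02, 0, 0, 0, 0], [0, 0, -0.06, 0, 0, 0, 0], [0, 0, -0.1, 0, 0, 0, 0], [0, 0, -0.15, 0, 0, 0, 0], [0, 0, -0.2, 0, 0, 0, 0], [0, 0, -0.25, 0, 0, 0, 0], [0, 0, -0.28, 0, 0, 0, 0], [0, 0, -0.3, 0, 0, 0, 0], [0, 0, -0.3, 0, 0, 0, 0], [0, 0, -0.3, 0, 0, 0, 0], [0, 0, -0.3, 0, 0, 0, 0]],
  ],
)

```text
time_s: 26.2
tool_pos: [0.6478, -0.1018, 0.15]
tool_rot: [-179.9, -0.0, 95.7]
force: [0.3, 0.2, -0.3]
grip_width: 0.035
grasp_force: 25.0
```

```bash
python3 go.py .4783 -.143 .15 95.65;python3 foot.py
```

```text
26.2 [ 0.6478 -0.1018  0.15  ] [-179.9221   -0.021    95.7294] 0.03500059921081455 [ 0.2973  0.1519 -0.2675]
[-0.0803 -0.576   0.0008 -0.0004 -0.0001  0.0004]
tcp [ 0.6478 -0.1018  0.15  ] n 379
zmin [0.1056 0.1062 0.1064 0.1064 0.1071 0.1072 0.1074 0.1074]
0.106 62 [ 0.6348 -0.1074] [ 0.6282 -0.1188] [ 0.6531 -0.0883]
0.114 75 [ 0.6358 -0.108 ] [ 0.6285 -0.1189] [ 0.6545 -0.0867]
0.122 130 [ 0.6387 -0.1059] [ 0.6282 -0.1186] [ 0.6605 -0.0849]
0.13 55 [ 0.6399 -0.1061] [ 0.6332 -0.1138] [ 0.6523 -0.0913]
0.138 19 [ 0.6441 -0.1104] [ 0.6389 -0.1117] [ 0.6528 -0.1079]
0.146 24 [ 0.6355 -0.1085] [ 0.6202 -0.115 ] [ 0.6727 -0.094 ]
```

Held with the foot about 45 mm below the TCP, as expected. Contact should come at TCP z≈0.061.

>>> servo_tool(
  series=[
    [[0, -0.04, 0, 0, 0, 0, 0], [-0.01, -0.1, 0, 0, 0, 0, 0], [-0.02, -0.17, 0, 0, 0, 0, 0], [-0.03, -0.25, 0, 0, 0, 0, 0], [-0.04, -0.33, 0, 0, 0, 0, 0], [-0.06, -0.41, 0, 0, 0, 0, 0], [-0.07, -0.48, 0, 0, 0, 0, 0], [-0.08, -0.54, 0, 0, 0, 0, 0], [-0.08, -0.565, 0, 0, 0, 0, 0], [-0.08, -0.576, 0, 0, 0, 0, 0], [-0.08, -0.576, 0, 0, 0, 0, 0], [-0.08, -0.576, 0, 0, 0, 0, 0]],
  ],
)

```text
time_s: 27.25
tool_pos: [0.4798, -0.1426, 0.151]
tool_rot: [179.9, 0.0, 95.8]
force: [0.4, 0.1, -0.0]
grip_width: 0.0352
grasp_force: 25.0
```

>>> servo_tool(
  series=[
    [[0, 0, 0.02, 0, 0, 0, 0], [0, 0, 0.06, 0, 0, 0, 0], [0, 0, 0.1, 0, 0, 0, 0], [0, 0, 0.15, 0, 0, 0, 0], [0, 0, 0.2, 0, 0, 0, 0], [0, 0, 0.24, 0, 0, 0, 0], [0, 0, 0.265, 0, 0, 0, 0], [0, 0, 0.28, 0, 0, 0, 0], [0, 0, 0.287, 0, 0, 0, 0], [0, 0, 0.29, 0, 0, 0, 0], [0, 0, 0.29, 0, 0, 0, 0], [0, 0, 0.29, 0, 0, 0, 0]],
  ],
)

```text
time_s: 28.25
tool_pos: [0.4794, -0.1433, 0.0644]
tool_rot: [179.9, 0.0, 95.7]
force: [0.3, 0.4, -1.0]
grip_width: 0.0348
grasp_force: 25.0
```

>>> servo_tool(
  series=[
    [[0, 0, 0.003, 0, 0, 0, 0], [0, 0, 0.003, 0, 0, 0, 0], [0, 0, 0.003, 0, 0, 0, 0]],
  ],
)

```text
time_s: 28.5
tool_pos: [0.479, -0.1431, 0.0632]
tool_rot: [180.0, -0.0, 95.7]
force: [0.6, -0.6, -2.3]
grip_width: 0.0351
grasp_force: 25.0
```

>>> servo_tool(
  series=[
    [[0, 0, 0.003, 0, 0, 0, 0], [0, 0, 0.003, 0, 0, 0, 0], [0, 0, 0.003, 0, 0, 0, 0]],
  ],
)

```text
time_s: 28.75
tool_pos: [0.4788, -0.1431, 0.062]
tool_rot: [180.0, -0.0, 95.7]
force: [-1.0, 0.4, -0.8]
grip_width: 0.035
grasp_force: 25.0
```

>>> servo_tool(
  series=[
    [[0, 0, 0.003, 0, 0, 0, 0], [0, 0, 0.003, 0, 0, 0, 0], [0, 0, 0.003, 0, 0, 0, 0]],
  ],
)

```text
time_s: 29.0
tool_pos: [0.4788, -0.1431, 0.0611]
tool_rot: [-180.0, -0.0, 95.7]
force: [-0.2, -0.6, -1.6]
grip_width: 0.0352
grasp_force: 25.0
```

>>> servo_tool(
  series=[
    [[0, 0, 0.003, 0, 0, 0, 0], [0, 0, 0.003, 0, 0, 0, 0], [0, 0, 0.003, 0, 0, 0, 0]],
  ],
)

```text
time_s: 29.25
tool_pos: [0.4791, -0.1432, 0.0607]
tool_rot: [180.0, -0.0, 95.7]
force: [-0.6, -0.3, 3.6]
grip_width: 0.035
grasp_force: 25.0
```

Contact. Release, rise and back off.

>>> servo_tool(
  series=[
    [[0, 0, 0, 0, 0, 0, 1], [0, 0, 0, 0, 0, 0, 1], [0, 0, 0, 0, 0, 0, 1], [0, 0, 0, 0, 0, 0, 1], [0, 0, 0, 0, 0, 0, 1], [0, 0, 0, 0, 0, 0, 1], [0, 0, -0.04, 0, 0, 0, 1], [0, 0, -0.13, 0, 0, 0, 1], [0, 0, -0.23, 0, 0, 0, 1], [0, 0, -0.33, 0, 0, 0, 1], [0, 0, -0.4, 0, 0, 0, 1], [0, 0, -0.4, 0, 0, 0, 1]],
  ],
)

```text
time_s: 30.25
tool_pos: [0.4819, -0.1441, 0.1858]
tool_rot: [179.5, 0.0, 95.7]
force: [0.7, -0.6, 0.1]
grip_width: 0.0867
grasp_force: 0.0
```

>>> servo_tool(
  series=[
    [[-0.05, 0.1, -0.05, 0, 0, 0, 1], [-0.1, 0.3, -0.1, 0, 0, 0, 1], [-0.2, 0.5, -0.1, 0, 0, 0, 1], [-0.2, 0.7, -0.1, 0, 0, 0, 1], [-0.2, 0.8, -0.1, 0, 0, 0, 1], [-0.2, 0.8, -0.1, 0, 0, 0, 1], [-0.2, 0.8, -0.1, 0, 0, 0, 1], [-0.2, 0.8, -0.1, 0, 0, 0, 1], [-0.2, 0.8, -0.1, 0, 0, 0, 1], [-0.2, 0.8, -0.1, 0, 0, 0, 1]],
  ],
)

```text
time_s: 31.08
tool_pos: [0.7223, -0.1798, 0.2107]
tool_rot: [-180.0, 0.0, 95.6]
force: [1.0, -0.2, 0.3]
grip_width: 0.0868
grasp_force: 0.0
```

```bash
python3 - <<'E'
from h import *
from cell import eyes
np.set_printoptions(precision=4,suppress=True)
c=np.array([.468,-.0385]);a=np.radians(5.65);X=np.array([np.cos(a),np.sin(a)]);Y=np.array([-np.sin(a),np.cos(a)])
im=[]
for n in('top','side'):
    d=eyes.read_camera(n);W=world(d);im.append(d['frame'][:,:,::-1])
    for k,(y,h) in zip(('stepped','plain','square','waisted'),((.105,.082),(.035,.076),(-.035,.07),(-.105,.088))):
        p=c+y*Y;m=(np.hypot(W[...,0]-p[0],W[...,1]-p[1])<.032)&(abs(W[...,2]-h)<.006);q=W[m]
        print(n,k,len(q),np.median(q[:,2]),(q[:,:2].mean(0)-p)@np.c_[X,Y] if len(q) else '')
cv2.imwrite('pics/end.png',np.vstack([im[0][100:320,200:500],im[1][150:360,180:480]]))
E
```

```text
top stepped 129 0.08184488288599223 [0.0004 0.0034]
top plain 336 0.07619827952085151 [ 0.0011 -0.0001]
top square 346 0.07009780712901076 [ 0.001  -0.0002]
top waisted 0 nan 
side stepped 124 0.08229281823762336 [-0.0022  0.0035]
side plain 328 0.0766314566600258 [-0.0021 -0.0008]
side square 383 0.07069641427362894 [-0.0021 -0.0007]
side waisted 439 0.08868295166121559 [-0.0017 -0.0003]
  return _methods._mean(a, axis=axis, dtype=dtype,
  ret = ret.dtype.type(ret / rcount)
```

View pics/end.png

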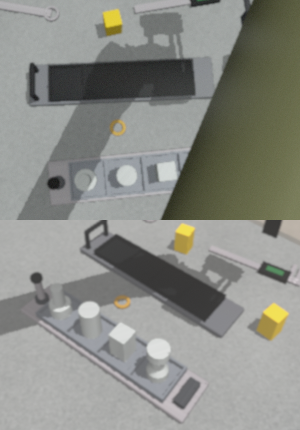

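All four stand upright in their pockets, in order from the post. In the side view they are at (58,300), (88,320), (121,342) and (158,358). They are within 4 mm of centre, at the correct heights, with the arm clear.

```bash
python3 -c "
from cell import env
print(env.sign_off())"
```

```text
the job is handed in; nothing more can be done
None
```

All four specimens stand in the feed rack in the required order (stepped, plain, square, waisted from the stop post), within 4 mm of their pocket centres, and the job was handed in at about 31 s; no verdict was returned.

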